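Index the tube carousel to the reader

TASK

The tall tube in the carousel has to be read again. Pull the index pin on the carousel's lever up out of its hole, swing the lever round until the tall tube stands right in front of the reader, and let the pin spring fully home into the hole there. Never force the pin against the plate or the side of a hole, and leave every tube standing in its nest and the other things on the bench where they are.

Things in the scene. Friction and masses are not known exactly. Their poses are not given: they have to be found in the camera images.
- stand: Fixed white round base of the hand-indexed tube carousel, 376 mm across, 18 mm high. Origin: on the bench, on the vertical axis of the carousel. Its x axis points from there to the reader (grey box with a dark window on a post, 114 to 170 mm from the axis, 160 mm high), its -x to the front, where the lever starts; z up.
- carousel: Turntable on the stand (drag 0.2 N m, stays where left, stops at +-66 degrees): white disc, 180 mm across, top at 74 mm, 12 sleeve nests (18 mm bore, 35 mm deep) every 30 degrees, 68 mm from the axis. Under it a flat lever, 26 mm wide, top at 56 mm, runs out along its -x to 185 mm, the plunger on it 160 mm from the axis. Origin as the stand's; starts aligned with the stand.
- index_plate: Fixed aluminium ring sector under the lever, 140 to 180 mm from the axis, top 40 mm above the bench, five round 10 mm holes 160 mm from the axis, at 0 and, drilled by hand and true only within 2 degrees (6 mm of arc), 30 and 60 degrees either side of the stand's -x. The pin starts in the middle one; in each, one nest faces the reader. Origin as the stand's.
- plunger (a joint): Lift of the sprung pin, m: 0 = fully home in a hole, 0.006 to 0.007 = its end rides on the plate's top, 0.012 = end stop. A spring pushes it down with 6.6 N at 0, 300 N/m more when lifted. The pin is 8 mm thick with a flat end, edges rounded 2 mm: it drops only within about 2 mm of a hole's centre, then locks the lever with 1 mm of play each way.
- knob (a point): Middle of the black round pull knob on the pin, 26 mm across and 26 mm tall with a straight 15 mm band at its middle, upright, 92.5 mm above the bench when home; it rises with the pin and swings with the lever. Under it is the plunger's 18 mm round barrel on the lever, up to 76 mm above the bench.
- read_spot (a point): Point 68 mm from the axis on the stand's x axis, 74 mm above the bench: where the underside of the tube being read must stand.
- tall_tube: The only tall tube: 16 mm across, 108 mm with its cap (18 mm across), upright in the nest 30 or 60 degrees to one or the other side of the one at the reader. Origin: centre of its underside.
- short_tube_a: Short capped tube, 13 mm across, 83 mm tall, upright in another nest. Origin: centre of its underside.
- short_tube_b: Short capped tube, 13 mm across, 83 mm tall, upright in another nest. Origin: centre of its underside.
- short_tube_c: Short capped tube, 13 mm across, 83 mm tall, upright in another nest. Origin: centre of its underside.
- tube_block: White block of capped tubes on the bench, 74 x 190 mm, 86 mm tall. Leave alone. Origin: centre of its underside.
- spray_bottle: White spray bottle on the bench, 68 mm across, 183 mm tall. Leave alone. Origin: centre of its underside.
- glove_box: Cardboard box of gloves on the bench, 90 x 130 mm, 60 mm tall. Leave alone. Origin: centre of its underside.

How it is judged:
By the outcome, as a careful person would: the job done as asked, in the order asked, and still so for the second after the job is handed in, with the robot touching nothing.
It also fails if it takes over 48 s, if anything falls off the work surface, if the arm or the gripper's body presses on something with over 40 N, if the wrist force passes 120 N, or if a joint passes its speed limit or range.

ROBOT

A 6-joint arm with a two-finger parallel gripper is mounted at the origin on the work surface. World frame = base frame: x ahead of the robot, y to its left, z up, the work surface at z = 0. Lengths are in mm, angles in rad, forces in N, time in s.
With the tool pointing down it reaches from about 250 to 775 mm from the base axis. Payload 8.9 kg.
Tool frame: the origin (TCP) lies on the front face of the gripper's body, between the roots of the fingers; the fingertips stand 73 mm ahead of it and the grasp point (between the pads) lies 54 mm ahead of it (env.grasp_offset is the distance from the TCP to the grasp point, in mm); y points along the fingers, x is the direction in which the jaws open and shut, and the axes are right-handed (so a half turn about y gives the same grasp; the last joint's range is limited). The gripper opens to 85 mm and grips with 20 to 120 N. Pads are 22 mm wide; open, the fingers measure 114 mm over their backs; the gripper's body (76 mm by 85 mm) begins 54 mm behind the grasp point. The pads swing forward as they close: fully open they stand 13 mm farther back than shut.
Start: joints at [1.141, 0.291, -0.153, 1.127, 0, 1.431], TCP at [150.521, 502.959, 303.905] pointing down, gripper open.
Joint ranges: [-2.52, 2.52], [-0.91, 1.74], [-1.3, 1.37], [-1.96, 2.02], [-1.52, 1.47], [-3.14, 3.14]. Speed limits (rad/s): [2.22, 2.22, 2.79, 3.14, 3.14, 3.14].

INTERFACE

Orientations are given as a 3x3 rotation matrix whose columns are the frame's x, y, z axes.
In Python, from rig import env gives the robot as it stands.
- The arm moves only by the tool drive_tool, never from a script. Its arguments are lists of equal length, an entry for each row: "turn": the turn, a rotation vector about the tool's x, y, z in rad, a list of three; "delta_pos": the shift along the tool's x, y, z in mm, a list of three; "fingers": the opening, from 0 (shut) to 1 (fully open). A call has 1 to 12 rows; each row shifts and turns the commanded pose from where the row before left it, along the tool's axes as they then stand; what a row does not reach is not made up. A row lasts 1/10 s, in which the tool goes at most 50 mm and 8.59 degrees, less where a joint would pass 70% of its speed; a pose out of reach is approached as far as the arm can. A call with a gripper value outside its range is refused whole. The fingers move at their own pace and stop on an object; "squeeze" is the grip in N (left out, the last holds). Time passes only in rows, so rows that do not move let the fingers close. It gives the time, the measured TCP pose, the force and the opening at its end, in the units of the state.
- env.state(): the state, without advancing time (a new reading comes with each control period).
- env.camera(name): name is "scene" or "top"; returns (picture, depth): 384x512x3 uint8, red, green, blue; 384x512 float32, mm along the optical axis (not along the pixel's ray), 0 where there is no reading.
- env.get_calibration(name): a dict with "fovy" (degrees; the focal length in pixels is half the picture's height over the tangent of half this angle, whatever the lens; pixels are square), "cx", "cy" (the principal point, pixels), "k1" (the pictures are not rectified: a ray, as slopes to the right and down, at radius r is drawn at 1 + k1 r^2 times it, then the intrinsics apply), "cam_to_world" (4x4, takes a point from camera to world coordinates). Camera axes: x right, y down, z forward; pixel columns grow to the right and rows downward; lengths in mm; the calibration is good to about 2 mm. A picture is of the moment at which its call begins. get_calibration takes no time and is no camera call.
- env.hand_in(): hands the job in, once; it reports no verdict.
The state is a dict: "time_s": time; "joint_pos": joint angles; "joint_velocities": joint speeds; "effort": joint torques, N m; "ee_pos": TCP position; "tool_rot": TCP orientation; "ft_force": force on the tool from outside, world axes, zero at the start; "wrist_torque": the same for the moment, N m; "width": finger opening in mm.
Only numpy, scipy, OpenCV 4.12 (cv2) and the standard library are available. Lean on these libraries where they do the work, as an engineer would, in place of code of your own. Each camera call takes 0.05 s, during which the arm holds its last target. There are 200 camera calls.

## Working session

There is one attempt and no reset: what is moved stays moved. The work goes in short steps, Python scripts to look and compute and a tool call to move; the robot and the scene stay as the last step left them, time stands still between calls to the robot, and variables do not carry over. Pictures are saved under pics/ and viewed, about 8 in all and at most 12, crops included, and the job is handed in when it is done.

Besides the shell and the picture viewer there is one more tool, called after "Request:" as a command line: name --argument value ..., lists and objects as JSON in quotes. drive_tool: Moves the arm, as the interface text tells. Its arguments: {"type":"object","properties":{"turn":{"type":"array"},"delta_pos":{"type":"array"},"fingers":{"type":"array"},"squeeze":{"type":"number"}},"required":["turn","delta_pos","fingers"]}

```bash
ls; mkdir -p pics; cat > h.py <<'E'
import numpy as np, cv2
from rig import env
def rays(n,px):
    c=env.get_calibration(n); f=192/np.tan(np.radians(c['fovy'])/2)
    d=np.atleast_2d(np.array(px,float)); s=(d-[c['cx'],c['cy']])/f
    u=s.copy()
    for _ in range(20): u=s/(1+c['k1']*(u**2).sum(1,keepdims=True))
    T=np.array(c['cam_to_world']); r=np.c_[u,np.ones(len(u))]
    return T[:3,3], r@T[:3,:3].T
def on_plane(n,px,z):
    o,r=rays(n,px); return o+r*((z-o[2])/r[:,2])[:,None]
def by_depth(n,px,dep):
    o,r=rays(n,px); return o+r*np.array(dep)[:,None]
E
python3 - <<'E'
from h import *
for n in("scene","top"):
    p,d=env.camera(n); np.savez(f'{n}0.npz',p=p,d=d)
    cv2.imwrite(f'pics/{n}0.png',cv2.resize(p[:,:,::-1],(800,600)))
    c=env.get_calibration(n); print(n,c['fovy'],c['cx'],c['cy'],c['k1'],np.round(c['cam_to_world'],3).tolist())
print(env.state())
E
```

```text
pics
scene 44.22526676577492 257.23291469283816 184.28654924243136 -0.1955211851468387 [[0.037, 0.65, -0.759, 1452.556], [0.999, -0.03, 0.023, -67.155], [-0.008, -0.76, -0.65, 870.672], [0.0, 0.0, 0.0, 1.0]]
top 54.18162848143711 247.63230282521008 189.7800282363246 -0.05452970745615313 [[-0.025, -0.993, 0.119, 428.84], [-0.999, 0.027, 0.018, -34.955], [-0.021, -0.118, -0.993, 1061.108], [0.0, 0.0, 0.0, 1.0]]
{'time_s': 0.1, 'joint_pos': array([ 1.14071133e+00,  2.91244524e-01, -1.53999428e-01,  1.12669327e+00,
        1.60827654e-05,  1.43150851e+00]), 'joint_velocities': array([ 4.58958590e-04, -4.78203939e-05,  1.74165063e-03, -6.12741275e-04,
       -1.15012497e-03,  1.67020029e-03]), 'effort': array([ 1.37920331e-03, -5.37974989e+01,  3.31919396e+01,  9.22512612e-03,
       -2.57901911e-04,  8.96298502e-06]), 'ee_pos': array([150.3937651 , 502.70409186, 303.39817907]), 'tool_rot': array([[ 2.86715760e-01, -4.90313266e-04, -9.58015570e-01],
       [ 9.58015032e-01, -1.03029098e-03,  2.86716126e-01],
       [-1.12761552e-03, -9.99999349e-01,  1.74326817e-04]]), 'ft_force': array([ 0.63323585,  0.12072684, -0.60684424]), 'wrist_torque': array([-0.03273115, -0.01962122,  0.0065734 ]), 'width': 85.31985668821343}
```

View pics/scene0.png

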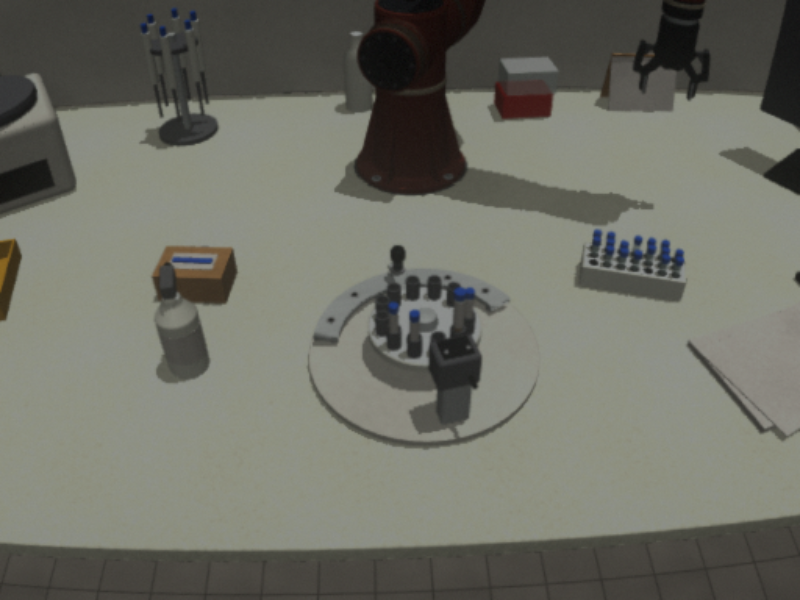

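View pics/top0.png

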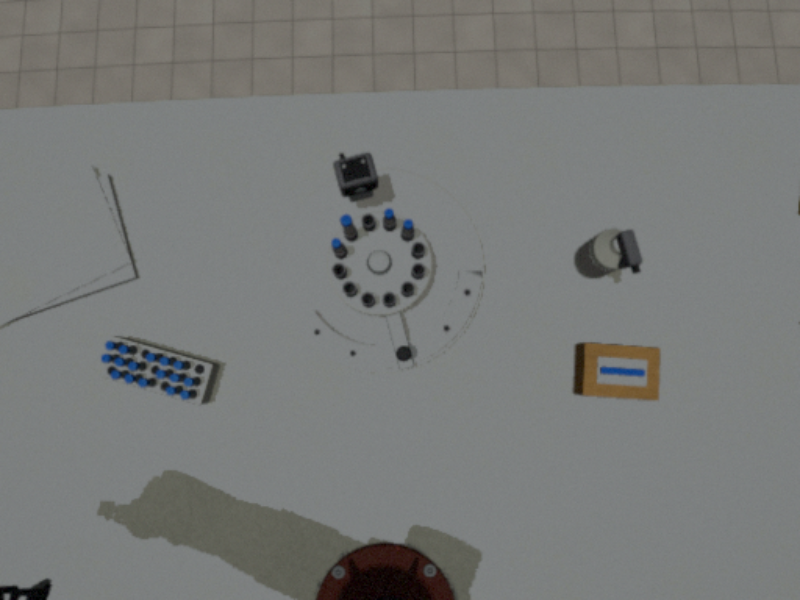

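```bash
python3 - <<'E'
from h import *
z=np.load('top0.npz');p,d=z['p'],z['d'];hsv=cv2.cvtColor(p,cv2.COLOR_RGB2HSV)
s=512/800
m=cv2.inRange(hsv,(100,130,60),(125,255,255))
def blobs(m,box):
    x0,y0,x1,y1=[int(v*s) for v in box]; q=np.zeros_like(m); q[y0:y1,x0:x1]=m[y0:y1,x0:x1]
    n,l,st,c=cv2.connectedComponentsWithStats(q)
    return [(c[i],st[i,4],l==i) for i in range(1,n) if st[i,4]>2]
print('caps')
for c,a,k in blobs(m,(310,180,450,340)):
    ds=d[k]; P=by_depth('top',[c],[np.percentile(ds[ds>0],20)])[0]; print(c.round(1),a,P.round(1))
g=cv2.cvtColor(p,cv2.COLOR_RGB2GRAY)
print('holes')
hp=[]
for (x,y) in [(317,332),(352,353),(446,328),(467,292)]:
    X,Y=x*s,y*s; w=g[int(Y)-4:int(Y)+6,int(X)-4:int(X)+6].astype(float); wt=np.clip(np.median(w)-10-w,0,None)
    yy,xx=np.mgrid[int(Y)-4:int(Y)+6,int(X)-4:int(X)+6]; c=((wt*xx).sum()/wt.sum(),(wt*yy).sum()/wt.sum())
    P=on_plane('top',[c],40)[0]; hp.append(P[:2]); print(np.round(c,1),P.round(1),(wt>0).sum())
print('knob')
for c,a,k in blobs(cv2.inRange(g,0,45),(385,335,425,370)):
    ds=d[k];ds=ds[ds>0]; print(c.round(1),a,on_plane('top',[c],103)[0].round(1),by_depth('top',[c],[np.median(ds)])[0].round(1)); kn=on_plane('top',[c],103)[0][:2]
# axis: hub centre
from scipy.optimize import least_squares
A=np.array(hp+[kn])
r=least_squares(lambda v:np.hypot(*(A-v).T)-160,[560,-10]); c=r.x; print('axis',c.round(1),r.fun.round(1))
yaw=np.degrees(np.arctan2(*(c-kn)[::-1])); print('yaw',yaw)
for q in A: print(((np.degrees(np.arctan2(*(c-q)[::-1]))-yaw)).round(2))
print('hub',on_plane('top',[[379*s,262*s]],80))
cv2.imwrite('pics/top0c.png',cv2.resize(p[95:245,190:320,::-1],None,fx=4,fy=4,interpolation=cv2.INTER_CUBIC))
E
```

```text
caps
[248.5 136.4] 28 [669.3 -24.  158.5]
[221.1 140.8] 41 [653.9  41.7 183.6]
[260.8 143.4] 28 [650.8 -53.8 158.3]
[215.  155.5] 26 [623.6  59.5 159. ]
holes
[202.5 212.1] [493.  108.5  40. ] 16
[225.4 225.6] [454.6  46.5  40. ] 15
[285.4 209.7] [ 493.7 -117.6   40. ] 19
[298.6 186.7] [ 555.7 -156.1   40. ] 21
knob
[258.1 225.8] 61 [450.6 -41.9 103. ] [450.6 -41.8 105.4]
axis [606.4  -4.3] [-0.1  0.  -0.2  0.1  0.2]
yaw 13.551997568269002
-58.41
-32.05
31.6
57.99
0.0
hub [[605.57764304  -5.06761786  80.        ]]
```

View pics/top0c.png

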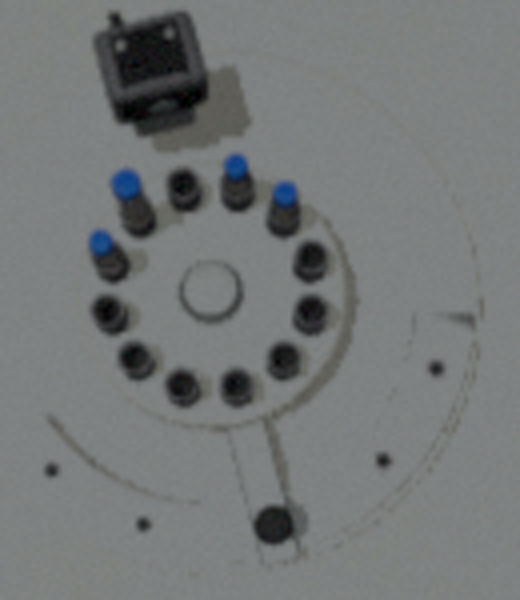

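Top view: the knob is at about (272,523) in the crop. The tall tube (182 mm high) is at (127,185), 30° CCW of the reader nest. The lever therefore goes clockwise by about 32°, to the hole at (143,524). I'll approach above the knob now and close the jaws radially, so that gripping can't push the pin sideways in its hole.

Request:
drive_tool --turn '[[0, 0, 0], [0, 0, 0], [0, 0, 0], [0, 0, 0], [0, 0, 0], [0, 0, 0], [0, 0, 0], [0, 0, 0], [0, 0, 0], [0, 0, 0], [0, 0, 0], [0, 0, 0]]' --delta_pos '[[-15, 3, -15], [-34, 5, -34], [-34, 6, -34], [-34, 6, -34], [-34, 6, -34], [-34, 6, -34], [-34, 6, -34], [-34, 6, -34], [-34, 6, -34], [-34, 6, -34], [-34, 6, -34], [-34, 6, -34]]' --fingers '[1, 1, 1, 1, 1, 1, 1, 1, 1, 1, 1, 1]' --squeeze 30

```text
time_s: 1.3
ee_pos: [412.1, 16.7, 235.6]
tool_rot: [[0.287, 0.0, -0.958], [0.958, 0.0, 0.287], [0.0, -1.0, -0.0]]
ft_force: [-0.5, 0.7, 0.6]
width: 85.2
```

Request:
drive_tool --turn '[[0, 0.115, 0], [0, 0.116, 0], [0, 0.116, 0], [0, 0.116, 0], [0, 0.116, 0], [0, 0.116, 0], [0, 0.116, 0], [0, 0.116, 0], [0, 0.116, 0], [0, 0, 0]]' --delta_pos '[[0, 0, 0], [0, 0, 0], [0, 0, 0], [0, 0, 0], [0, 0, 0], [0, 0, 0], [0, 0, 0], [0, 0, 0], [0, 0, 0], [0, 0, 0]]' --fingers '[1, 1, 1, 1, 1, 1, 1, 1, 1, 1]'

```text
time_s: 2.3
ee_pos: [411.5, 18.8, 235.7]
tool_rot: [[0.972, -0.0, -0.233], [0.233, 0.0, 0.972], [-0.0, -1.0, 0.0]]
ft_force: [0.3, -0.4, 0.5]
width: 85.4
```

```bash
cat >> h.py <<'E'
def rel(target):
    s=env.state(); R=np.array(s['tool_rot']); 
    print('t',round(s['time_s'],2),'tcp',np.round(s['ee_pos'],2),'yaw',np.degrees(np.arctan2(R[1,0],R[0,0])).round(2),'tilt',R[:,1].round(4),'F',np.round(s['ft_force'],2),'M',np.round(s['wrist_torque'],2),'w',round(s['width'],2))
    if target is not None: print('tool shift',(R.T@(np.array(target)-s['ee_pos'])).round(2))
E
python3 - <<'E'
from h import *
rel([450.6,-41.9,215])
z=np.load('scene0.npz');p=z['p'];g=cv2.cvtColor(p,cv2.COLOR_RGB2GRAY)
s=.64; X0,X1,Y0,Y1=int(385*s),int(412*s),int(240*s),int(275*s)
w=g[Y0:Y1,X0:X1]; m=(w<50).astype(np.uint8)
print(w[::2,::2])
n,l,st,c=cv2.connectedComponentsWithStats(m); print(st[1:],c[1:]+[X0,Y0])
i=1+np.argmax(st[1:,4]); 
o,r=rays('scene',[c[i]+[X0,Y0]]); print('scene knob at z92.5',on_plane('scene',[c[i]+[X0,Y0]],92.5), 'z at x=450.6',(o+r*((450.6-o[0])/r[:,0])[:,None]))
X,Y=447*s,277*s
print(g[int(Y)-5:int(Y)+6,int(X)-6:int(X)+7])
E
```

```text
t 2.3 tcp [411.47  18.77 235.74] yaw 13.48 tilt [-5.e-04  1.e-04 -1.e+00] F [ 0.33 -0.38  0.52] M [-0.    0.03  0.01] w 85.36
tool shift [ 23.92  20.71 -68.13]
[[143 140 142 140 142 142 140 143 141]
 [143 142 140 141 138 141 141 141 142]
 [140 143 136  77  55  75 131 142 140]
 [141 140  87  35  33  36  77 140 142]
 [143 138  48  35  38  38  43 135 140]
 [142 140  49  33  34  32  45 135 141]
 [142 138  70  34  34  32  58 137 141]
 [139 140 115  38  33  37 109 141 142]
 [142 123 111  45  38  41 114 142 142]
 [139 102  71  40  36  40 102 139 138]
 [143 121  63  54  46  66  83 121 123]
 [124  82  64  64  65  82 115 114 115]]
[[ 4  5  9 16 99]] [[254.07070707 164.5959596 ]]
scene knob at z92.5 [[462.60467581 -44.58494883  92.5       ]] z at x=450.6 [[450.6        -44.31125451  83.06347491]]
[[129 132 134 134 135 136 138 140 140 139 140 141 140]
 [124 124 124 123 126 125 129 130 130 134 136 139 138]
 [124 123 122 123 122 125 125 124 126 127 127 130 132]
 [118 123 125 123 122 117 115 117 121 126 126 125 128]
 [101 116 122 120 108  88  70  87 105 120 127 127 126]
 [ 62  86 110 114  90  56  41  53  85 113 126 126 125]
 [ 43  68  98 114  91  74  61  66  91 116 124 124 125]
 [ 42  55  89 116 110 108 106 105 111 114 117 119 122]
 [ 47  58  86 118 121 122 118 112 100  88  88  99 105]
 [ 49  53  80 115 117 122 111  82  61  52  51  53  68]
 [ 43  47  70  96  96 107  90  58  44  45  42  44  47]]
```

```bash
python3 - <<'E'
from h import *
z=np.load('scene0.npz');p,d=z['p'],z['d']
print(on_plane('scene',[[254,162],[254.1,157.0]],95).round(1), d[160:166,252:257].round(0)[::2])
k=[254,162]; print('knob by depth',by_depth('scene',[k],[d[162,254]]).round(1))
H=on_plane('scene',[[286,177.2]],40)[0]; print('hole',H.round(1))
rel([450.6,-42.5,146.5+40])
E
```

```text
[[454.6 -44.5  95. ]
 [432.5 -43.5  95. ]] [[1256. 1258. 1252. 1255. 1257.]
 [1251. 1256. 1254. 1254. 1254.]
 [1257. 1256. 1256. 1256. 1256.]]
knob by depth [[461.3 -44.6 100.3]]
hole [456.   42.9  40. ]
t 2.3 tcp [411.47  18.77 235.74] yaw 13.48 tilt [-5.e-04  1.e-04 -1.e+00] F [ 0.33 -0.38  0.52] M [-0.    0.03  0.01] w 85.36
tool shift [ 23.79  49.21 -68.72]
```

Request:
drive_tool --turn '[[0, 0, 0], [0, 0, 0], [0, 0, 0], [0, 0, 0], [0, 0, 0]]' --delta_pos '[[8, 5, -22], [8, 8, -23], [8, 8, -24], [0, 0, 0], [0, 0, 0]]' --fingers '[1, 1, 1, 1, 1]'

```text
time_s: 2.8
ee_pos: [450.8, -42.8, 214.5]
tool_rot: [[0.972, -0.001, -0.236], [0.236, 0.001, 0.972], [-0.001, -1.0, 0.001]]
ft_force: [1.1, 0.7, 0.2]
width: 85.4
```

```bash
python3 - <<'E'
from h import *
rel([450.6,-42.5,146.5])
a,_=env.camera('scene');b,_=env.camera('top')
A=cv2.resize(a[110:210,200:320,::-1],(480,400),interpolation=cv2.INTER_CUBIC);B=cv2.resize(b[175:275,215:295,::-1],(320,400),interpolation=cv2.INTER_CUBIC)
cv2.imwrite('pics/hover.png',np.hstack([A,B]))
E
```

```text
t 2.8 tcp [450.79 -42.75 214.53] yaw 13.66 tilt [-1.3e-03  5.0e-04 -1.0e+00] F [1.12 0.66 0.15] M [-0.03  0.05 -0.01] w 85.35
tool shift [-4.000e-02  6.803e+01  2.300e-01]
```

View pics/hover.png

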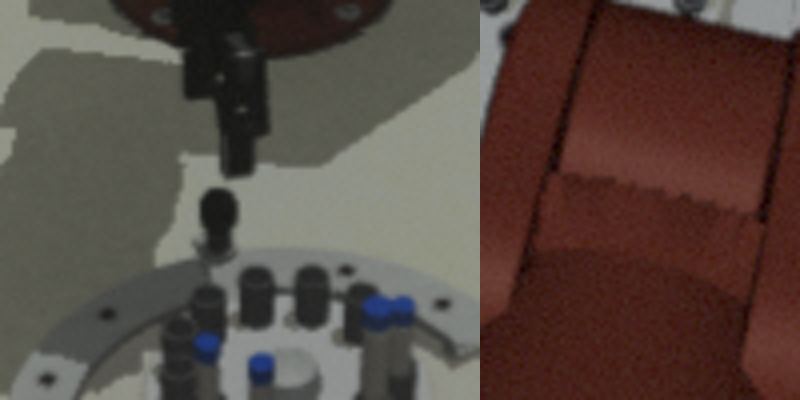

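Request:
drive_tool --turn '[[0, 0, 0], [0, 0, 0], [0, 0, 0], [0, 0, 0], [0, 0, 0], [0, 0, 0]]' --delta_pos '[[0, 14, -0.5], [0, 18, 0], [0, 18, 0], [0, 12, 0], [0, 6, 0], [0, 0, 0]]' --fingers '[1, 1, 1, 1, 1, 1]'

```text
time_s: 3.5
ee_pos: [450.8, -42.6, 146.7]
tool_rot: [[0.972, -0.001, -0.236], [0.236, 0.0, 0.972], [-0.001, -1.0, 0.001]]
ft_force: [0.3, 0.3, 0.5]
width: 85.7
```

Request:
drive_tool --turn '[[0, 0, 0], [0, 0, 0], [0, 0, 0], [0, 0, 0]]' --delta_pos '[[0, 0, 0], [0, 0, 0], [0, 0, 0], [0, 0, 0]]' --fingers '[0.7, 0.5, 0.38, 0.38]' --squeeze 20

```text
time_s: 3.9
ee_pos: [451.5, -43.2, 147.2]
tool_rot: [[0.972, 0.001, -0.235], [0.235, -0.0, 0.972], [0.001, -1.0, -0.0]]
ft_force: [-0.5, -1.7, 0.1]
width: 32.8
```

```bash
python3 -c "
from h import *
rel([450.6,-43.2,146.5])"
```

```text
t 3.9 tcp [451.49 -43.22 147.25] yaw 13.58 tilt [ 6.e-04 -2.e-04 -1.e+00] F [-0.53 -1.72  0.13] M [-0.   -0.03 -0.01] w 32.76
tool shift [-0.86  0.75  0.23]
```

Request:
drive_tool --turn '[[0, 0, 0], [0, 0, 0], [0, 0, 0]]' --delta_pos '[[0, 0, 0], [0, 0, 0], [0, 0, 0]]' --fingers '[0.33, 0.3, 0.28]' --squeeze 20

```text
time_s: 4.2
ee_pos: [450.9, -43.3, 147.0]
tool_rot: [[0.972, -0.001, -0.235], [0.235, -0.0, 0.972], [-0.001, -1.0, -0.0]]
ft_force: [-4.5, -0.6, 5.9]
width: 25.0
```

Request:
drive_tool --turn '[[0, 0, 0], [0, 0, 0], [0, 0, 0]]' --delta_pos '[[0, 0, 0], [0, 0, 0], [0, 0, 0]]' --fingers '[0.2, 0.1, 0]' --squeeze 40

```text
time_s: 4.5
ee_pos: [450.8, -43.3, 147.1]
tool_rot: [[0.972, -0.001, -0.235], [0.235, -0.0, 0.972], [-0.001, -1.0, -0.0]]
ft_force: [-4.7, -1.7, 7.9]
width: 24.1
```

```bash
python3 -c "
from h import *
rel([450.6,-43.2,146.5])"
```

```text
t 4.5 tcp [450.85 -43.29 147.11] yaw 13.57 tilt [-8.e-04 -4.e-04 -1.e+00] F [-4.71 -1.74  7.88] M [-0.26  0.8   0.01] w 24.05
tool shift [-0.22  0.61  0.14]
```

Request:
drive_tool --turn '[[0, 0, 0], [0, 0, 0], [0, 0, 0], [0, 0, 0], [0, 0, 0]]' --delta_pos '[[0, -2.5, 0], [0, -2.5, 0], [0, -2.5, 0], [0, -2.5, 0], [0, 0, 0]]' --fingers '[0, 0, 0, 0, 0]'

```text
time_s: 5.0
ee_pos: [450.8, -43.1, 156.8]
tool_rot: [[0.972, -0.001, -0.235], [0.235, 0.0, 0.972], [-0.001, -1.0, 0.0]]
ft_force: [-1.2, -2.4, -9.9]
width: 24.2
```

```bash
python3 - <<'E'
from h import *
rel(None)
# plan: rotate about the carousel axis, clockwise 32 deg in 12 rows, in tool axes
s=env.state();R=np.array(s['tool_rot']);c=np.array([606.4,-4.3]);p=np.array(s['ee_pos'])[:2]
v=p-c; print('radius',np.hypot(*v),'angle',np.degrees(np.arctan2(*v[::-1])))
a=a_=-np.radians(32.05)/12
Rz=np.array([[np.cos(a),-np.sin(a)],[np.sin(a),np.cos(a)]])
dp=Rz@v-v; print('per row turn y',-a,'shift',(R.T@np.r_[dp,0]).round(3))
a_,_=env.camera('scene')
cv2.imwrite('pics/lift.png',cv2.resize(a_[110:210,200:320,::-1],(720,600),interpolation=cv2.INTER_CUBIC))
E
```

```text
t 5.0 tcp [450.8  -43.12 156.82] yaw 13.58 tilt [-0.0011  0.     -1.    ] F [-1.21 -2.36 -9.88] M [-0.43  0.41  0.  ] w 24.2
radius 160.36966350794333 angle -165.99189650445905
per row turn y 0.04661483543868188 shift [1.180e-01 2.000e-03 7.474e+00]
```

View pics/lift.png

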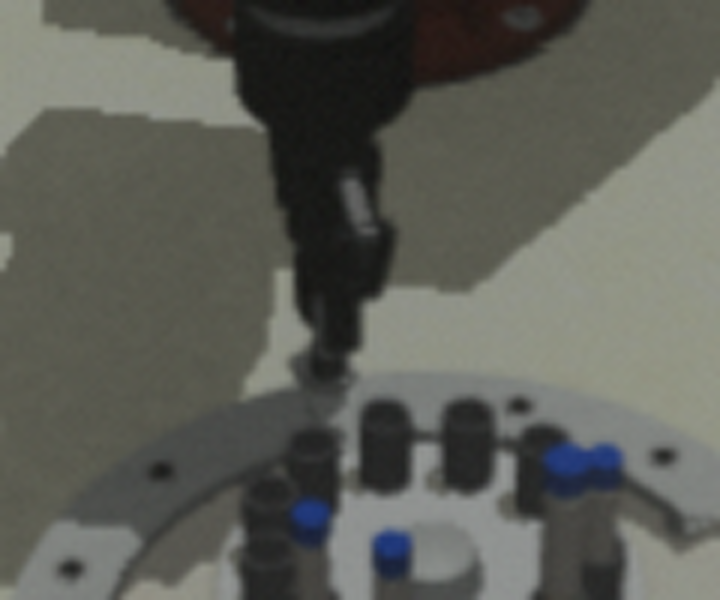

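Request:
drive_tool --turn '[[0, 0.0233, 0], [0, 0.0466, 0], [0, 0.0466, 0], [0, 0.0466, 0], [0, 0.0466, 0], [0, 0.0466, 0], [0, 0.0466, 0], [0, 0.0466, 0], [0, 0.0466, 0], [0, 0.0466, 0], [0, 0.0466, 0], [0, 0.0233, 0]]' --delta_pos '[[0.04, 0, 3.74], [0.12, 0, 7.47], [0.12, 0, 7.47], [0.12, 0, 7.47], [0.12, 0, 7.47], [0.12, 0, 7.47], [0.12, 0, 7.47], [0.12, 0, 7.47], [0.12, 0, 7.47], [0.12, 0, 7.47], [0.12, 0, 7.47], [0.04, 0, 3.74]]' --fingers '[0, 0, 0, 0, 0, 0, 0, 0, 0, 0, 0, 0]'

```text
time_s: 6.25
ee_pos: [452.6, 38.6, 156.8]
tool_rot: [[0.962, 0.0, 0.274], [-0.274, 0.0, 0.962], [0.0, -1.0, 0.0]]
ft_force: [-0.2, -2.6, -9.9]
width: 24.3
```

Request:
drive_tool --turn '[[0, 0.0233, 0], [0, 0.0233, 0], [0, 0, 0], [0, 0, 0]]' --delta_pos '[[0.04, 0, 3.74], [0.04, 0, 3.74], [0, 0, 0], [0, 0, 0]]' --fingers '[0, 0, 0, 0]'

```text
time_s: 6.65
ee_pos: [454.8, 45.4, 156.9]
tool_rot: [[0.949, 0.001, 0.316], [-0.316, 0.001, 0.949], [0.0, -1.0, 0.001]]
ft_force: [2.3, 0.2, -9.7]
width: 24.3
```

```bash
python3 - <<'E'
from h import *
rel(None)
s=env.state();c=np.array([606.4,-4.3]);v=np.array(s['ee_pos'])[:2]-c; print('radius',np.hypot(*v),'angle',np.degrees(np.arctan2(*v[::-1])))
a_,d=env.camera('scene'); b,_=env.camera('top'); np.savez('swing.npz',a=a_,b=b)
cv2.imwrite('pics/swing.png',np.hstack([cv2.resize(a_[110:210,220:320,::-1],(400,400),interpolation=cv2.INTER_CUBIC),cv2.resize(b[95:245,190:320,::-1],(347,400),interpolation=cv2.INTER_CUBIC)]))
E
```

```text
t 6.65 tcp [454.83  45.45 156.92] yaw -18.41 tilt [ 6.e-04  5.e-04 -1.e+00] F [ 2.28  0.21 -9.73] M [ 0.05 -0.31 -0.09] w 24.29
radius 159.52697414059315 angle 161.8295963410103
```

View pics/swing.png

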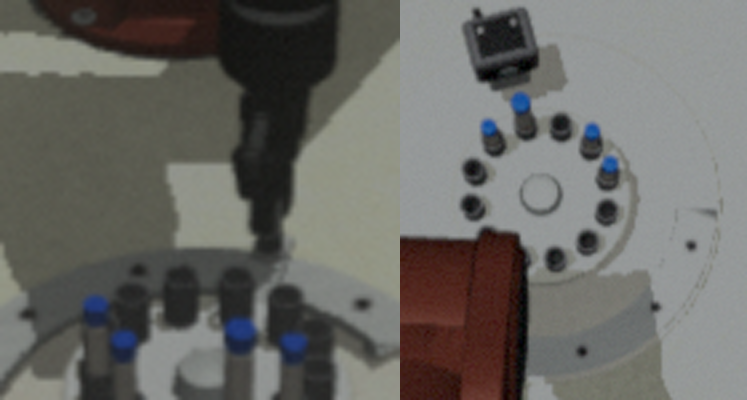

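The tall tube now stands in front of the reader: right panel, cap at (520,102), reader at (500,45). The carousel's actual rotation can be measured from the caps, so I'll compare it with the 32.05° to the hole.

```bash
cat > rot.py <<'E'
from h import *
def capang(p,off=0):
    m=cv2.inRange(cv2.cvtColor(p,cv2.COLOR_RGB2HSV),(100,130,60),(125,255,255)); m[:115]=0;m[217:]=0;m[:,:198]=0;m[:,288:]=0
    n,l,st,c=cv2.connectedComponentsWithStats(m); i=[k for k in range(1,n) if st[k,4]>10]
    hi=max(i,key=lambda k:st[k,4]); hub=np.array([606.4,-4.3]); out=[]
    for k in i:
        w=np.clip(cv2.cvtColor(p,cv2.COLOR_RGB2HSV)[:,:,1].astype(float)-80,0,None)*cv2.dilate((l==k).astype(np.uint8),np.ones((3,3)))
        yy,xx=np.indices(w.shape); q=[(w*xx).sum()/w.sum(),(w*yy).sum()/w.sum()]
        v=on_plane('top',[q],182 if k==hi else 157)[0][:2]-hub; out.append((np.degrees(np.arctan2(v[1],v[0])),np.hypot(*v)))
    return np.array(sorted(out))
E
python3 - <<'E'
from rot import *
A=capang(np.load('top0.npz')['p']);B=capang(np.load('swing.npz')['b']);print(A.round(2),B.round(2));
if len(A)==len(B): print((B-A)[:,0].round(2),(B-A)[:,0].mean())
E
```

```text
[[-47.87  66.63]
 [-17.51  66.03]
 [ 43.88  66.21]
 [ 74.59  66.73]] [[-80.52  67.56]
 [-50.27  66.69]
 [ 10.98  66.71]
 [ 41.61  66.06]]
[-32.65 -32.76 -32.9  -32.98] -32.82362656788024
```

```bash
python3 - <<'E'
from rot import *
pa=np.load('top0.npz')['p'];pb=np.load('swing.npz')['b'];hub=np.array([606.4,-4.3])
def xy(p): a=capang(p); t=np.radians(a[:,0]); return np.c_[np.cos(t),np.sin(t)]*a[:,1:]
def kab(P,Q):
    p=P-P.mean(0);q=Q-Q.mean(0); t=np.arctan2((p[:,0]*q[:,1]-p[:,1]*q[:,0]).sum(),(p*q).sum()); R=np.array([[np.cos(t),-np.sin(t)],[np.sin(t),np.cos(t)]])
    res=q-p@R.T; c=np.linalg.solve(np.eye(2)-R,Q.mean(0)-R@P.mean(0)); return np.degrees(t).round(2),'centre',(c+hub).round(2),np.abs(res).max().round(2)
P,Q=xy(pa),xy(pb); print(kab(P,Q))
# sleeve mouths (dark) at z=109, empty nests
def nests(p):
    g=cv2.GaussianBlur(cv2.cvtColor(p,cv2.COLOR_RGB2GRAY),(0,0),1).astype(float); out=[]
    m=(g<75).astype(np.uint8); m[:112]=0;m[205:]=0;m[:,:205]=0;m[:,282:]=0
    n,l,st,c=cv2.connectedComponentsWithStats(m)
    return [(c[i].round(1).tolist(),int(st[i,4])) for i in range(1,n) if st[i,4]>15]
for p in(pa,pb):
    for c,a in nests(p):
        v=on_plane('top',[c],109)[0][:2]-hub; print(c,a,np.degrees(np.arctan2(v[1],v[0])).round(2),np.hypot(*v).round(1))
    print()
# hole re-estimate from scene: all visible plate holes and the knob, first picture
E
```

```text
(np.float64(-32.43), 'centre', array([605.15,  -4.92]), np.float64(0.46))
[229.2, 118.9] 357 13.7 128.4
[249.2, 141.3] 80 -18.03 66.2
[223.5, 146.4] 98 42.16 69.4
[235.7, 142.5] 72 13.54 62.6
[260.6, 147.9] 75 -48.02 66.7
[217.2, 159.5] 73 74.75 65.8
[267.3, 160.0] 62 -79.49 67.0
[217.1, 173.2] 62 106.13 66.9
[267.3, 173.1] 61 -108.71 68.4
[223.7, 184.9] 56 136.0 68.7
[260.6, 184.8] 55 -137.9 69.8
[235.3, 191.4] 53 164.7 69.5
[248.9, 191.6] 50 -166.51 70.4

[229.4, 118.8] 305 13.45 128.5
[236.7, 140.9] 69 10.43 66.1
[250.0, 142.5] 56 -20.63 63.8
[225.0, 147.9] 53 42.07 63.8
[261.5, 149.3] 49 -51.75 65.9
[217.6, 159.1] 54 73.64 65.0
[267.7, 161.2] 46 -82.28 67.4
[216.9, 172.4] 47 104.28 66.8
[267.1, 174.2] 45 -111.11 68.8
[221.1, 193.8] 697 142.81 90.6
[259.9, 185.3] 41 -139.7 69.5
[247.6, 191.7] 41 -169.2 69.9
```

Rotation is about 32.3° against a hole at 32.0°, which is within 1 mm. I'll lower gently and watch the force: it stays near −8 N if the pin is entering the hole and falls away if it is on the plate.

Request:
drive_tool --turn '[[0, 0, 0], [0, 0, 0], [0, 0, 0], [0, 0, 0]]' --delta_pos '[[0, 1.5, 0], [0, 1.0, 0], [0, 0.7, 0], [0, 0, 0]]' --fingers '[0, 0, 0, 0]'

```text
time_s: 7.15
ee_pos: [454.7, 45.2, 153.7]
tool_rot: [[0.949, 0.0, 0.317], [-0.317, -0.0, 0.949], [0.0, -1.0, 0.0]]
ft_force: [2.2, 0.1, -9.4]
width: 24.5
```

Request:
drive_tool --turn '[[0, 0, 0], [0, 0, 0], [0, 0, 0]]' --delta_pos '[[0, 0.5, 0], [0, 0, 0], [0, 0, 0]]' --fingers '[0, 0, 0]'

```text
time_s: 7.45
ee_pos: [454.7, 45.3, 153.3]
tool_rot: [[0.949, 0.0, 0.317], [-0.317, -0.0, 0.949], [0.0, -1.0, 0.0]]
ft_force: [2.7, 0.5, -8.7]
width: 24.3
```

Request:
drive_tool --turn '[[0, 0, 0], [0, 0, 0], [0, 0, 0]]' --delta_pos '[[0, 0.5, 0], [0, 0, 0], [0, 0, 0]]' --fingers '[0, 0, 0]'

```text
time_s: 7.75
ee_pos: [454.7, 45.3, 152.8]
tool_rot: [[0.949, 0.0, 0.317], [-0.317, -0.0, 0.949], [0.0, -1.0, 0.0]]
ft_force: [3.1, 0.3, -9.0]
width: 24.1
```

Request:
drive_tool --turn '[[0, 0, 0], [0, 0, 0], [0, 0, 0]]' --delta_pos '[[0, 0.5, 0], [0, 0, 0], [0, 0, 0]]' --fingers '[0, 0, 0]'

```text
time_s: 8.05
ee_pos: [454.7, 45.2, 152.3]
tool_rot: [[0.949, 0.0, 0.317], [-0.317, -0.0, 0.949], [0.0, -1.0, 0.0]]
ft_force: [3.7, -0.6, -8.2]
width: 24.4
```

Request:
drive_tool --turn '[[0, 0, 0], [0, 0, 0], [0, 0, 0]]' --delta_pos '[[0, 0.5, 0], [0, 0, 0], [0, 0, 0]]' --fingers '[0, 0, 0]'

```text
time_s: 8.35
ee_pos: [454.7, 45.3, 151.8]
tool_rot: [[0.949, 0.0, 0.317], [-0.317, -0.0, 0.949], [0.0, -1.0, 0.0]]
ft_force: [3.9, -0.3, -8.8]
width: 24.7
```

Request:
drive_tool --turn '[[0, 0, 0], [0, 0, 0], [0, 0, 0]]' --delta_pos '[[0, 0.5, 0], [0, 0, 0], [0, 0, 0]]' --fingers '[0, 0, 0]'

```text
time_s: 8.65
ee_pos: [454.7, 45.2, 151.2]
tool_rot: [[0.949, 0.0, 0.317], [-0.317, -0.0, 0.949], [0.0, -1.0, 0.0]]
ft_force: [4.1, 0.2, -9.2]
width: 24.2
```

The force is still about −9 N at 4 mm lift, so the pin is in the hole. I'll lower a little more and then release it.

Request:
drive_tool --turn '[[0, 0, 0], [0, 0, 0], [0, 0, 0], [0, 0, 0]]' --delta_pos '[[0, 0.7, 0], [0, 0.7, 0], [0, 0.7, 0], [0, 0, 0]]' --fingers '[0, 0, 0, 0]'

```text
time_s: 9.05
ee_pos: [454.6, 45.3, 149.1]
tool_rot: [[0.949, 0.0, 0.317], [-0.317, -0.0, 0.949], [0.0, -1.0, 0.0]]
ft_force: [5.1, -0.0, -8.0]
width: 24.1
```

Request:
drive_tool --turn '[[0, 0, 0], [0, 0, 0], [0, 0, 0], [0, 0, 0], [0, 0, 0], [0, 0, 0], [0, 0, 0]]' --delta_pos '[[0, 0, 0], [0, 0, 0], [0, 0, 0], [0, 0, 0], [0, 0, 0], [0, 0, 0], [0, 0, 0]]' --fingers '[0.35, 0.45, 0.7, 1, 1, 1, 1]'

```text
time_s: 9.75
ee_pos: [454.5, 45.3, 149.1]
tool_rot: [[0.949, -0.0, 0.317], [-0.317, 0.0, 0.949], [-0.0, -1.0, -0.0]]
ft_force: [0.1, -0.3, 0.1]
width: 85.4
```

Request:
drive_tool --turn '[[0, 0, 0], [0, 0, 0], [0, 0, 0], [0, 0, 0], [0, 0, 0], [0, 0, 0]]' --delta_pos '[[0, -8, 0], [0, -16, 0], [0, -22, 0], [0, -22, 0], [0, -22, 0], [0, -10, 0]]' --fingers '[1, 1, 1, 1, 1, 1]'

```text
time_s: 10.35
ee_pos: [455.3, 45.3, 251.3]
tool_rot: [[0.949, 0.003, 0.317], [-0.317, -0.0, 0.949], [0.003, -1.0, 0.001]]
ft_force: [-0.3, -0.1, -0.3]
width: 85.3
```

Request:
drive_tool --turn '[[0, 0, 0], [0, 0, 0], [0, 0, 0], [0, 0, 0], [0, 0, 0], [0, 0, 0], [0, 0, 0], [0, 0, 0], [0, 0, 0]]' --delta_pos '[[-10, -5, 20], [-15, -5, 38], [-15, -5, 38], [-15, -5, 38], [-15, 0, 38], [-15, 0, 38], [-15, 0, 38], [-10, 0, 25], [0, 0, 0]]' --fingers '[1, 1, 1, 1, 1, 1, 1, 1, 1]'

```text
time_s: 11.25
ee_pos: [436.0, 341.8, 268.6]
tool_rot: [[0.95, -0.0, 0.313], [-0.313, 0.001, 0.95], [-0.001, -1.0, 0.0]]
ft_force: [1.1, 0.6, 1.0]
width: 85.4
```

```bash
python3 - <<'E'
from rot import *
rel(None)
a,da=env.camera('scene'); b,db=env.camera('top'); np.savez('end.npz',a=a,b=b)
A=capang(np.load('top0.npz')['p']);B=capang(b);print('rot',(B-A)[:,0].round(2) if len(A)==len(B) else B)
g=cv2.cvtColor(b,cv2.COLOR_RGB2GRAY); m=(g<45).astype(np.uint8); m[:210]=0;m[240:]=0;m[:,:215]=0;m[:,:]*=1;m[:,280:]=0
n,l,st,c=cv2.connectedComponentsWithStats(m)
for i in range(1,n):
    if st[i,4]>20:
        ds=db[l==i]; P=on_plane('top',[c[i]],103)[0]; print('knob',st[i,4],P.round(1),'z',by_depth('top',[c[i]],[np.median(ds[ds>0])])[0].round(1)); v=[606.4,-4.3]-P[:2]; print('rel ang',np.degrees(np.arctan2(v[1],v[0]))-13.55)
cv2.imwrite('pics/end.png',np.hstack([cv2.resize(a[110:210,220:320,::-1],(400,400),interpolation=cv2.INTER_CUBIC),cv2.resize(b[95:245,190:320,::-1],(347,400),interpolation=cv2.INTER_CUBIC)]))
E
```

```text
t 11.25 tcp [435.97 341.85 268.58] yaw -18.27 tilt [-4.e-04  6.e-04 -1.e+00] F [1.1  0.55 1.02] M [ 0.03 -0.01 -0.01] w 85.4
rot [-32.39 -32.71 -32.82 -32.93]
knob 61 [454.1  45.5 103. ] z [454.1  45.3 105.5]
rel ang -31.66026246641888
```

View pics/end.png

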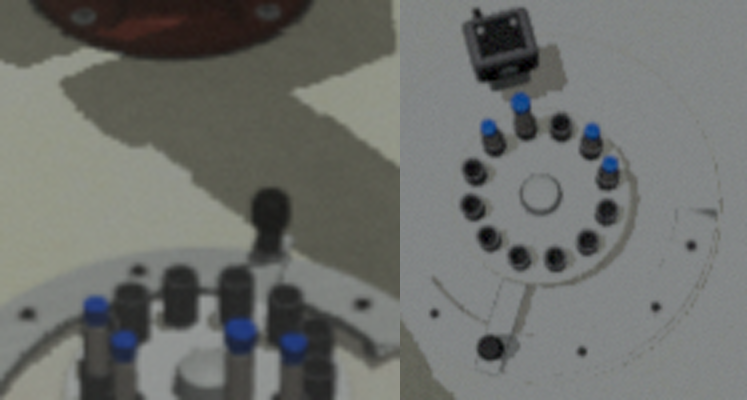

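The knob top is at 105.5 mm, against 105.4 mm when home at the start, so the pin is fully home. All tubes are standing.

```bash
python3 -c "
from rig import env
print(env.hand_in())"
```

```text
the job is handed in; nothing more can be done
None
```

The tall tube now stands in front of the reader with the index pin home in the hole there, and I handed the job in at about 11 s of the 48 s.

**What I did:** I gripped the knob with the jaws closing towards the carousel axis and lifted the pin about 10 mm. I then swung the lever about 32° clockwise and lowered the pin into the hole in small steps. The force stayed around −8 to −9 N all the way, so the pin never met the plate. I let go about 2 mm above home so the spring seated it, then moved the arm clear.

**Last checks:**
- **Pin:** the knob top measures 105.5 mm high, against 105.4 mm when it was home at the start.
- **Lever:** by the knob, the swing was 31.7°. The target hole had measured 32.05°, and the difference is inside the pin's play.
- **Tubes:** all four stand in their nests, and the tall one faces the reader.
- **Robot:** it was touching nothing, with about 1 N of noise on the force sensor.

**Disagreements:** the cap positions put the swing at 32.4–32.9°, slightly more than the knob did. I put this down to tubes leaning in their nests and camera calibration. The two cameras also differed by about 2.5 mm sideways on the knob position. I did not re-measure the tube block, spray bottle and glove box at the end, but the arm passed well above the block and nowhere near the other two.

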